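# Reload the scent wheel of a desk diffuser and index it one click

## Robot

A 7-joint arm with a two-finger parallel gripper is mounted at the origin on the work surface. World frame = base frame: x ahead of the robot, y to its left, z up, the work surface at z = 0. Lengths are in m, angles in rad, forces in N, time in s.
With the tool pointing down it reaches from about 0.425 to 0.825 m from the base axis. Payload 3.6 kg.
Tool frame: the origin (TCP) lies at the very end of the fingers, on their centre line; the grasp point (between the pads) lies 19 mm behind it; z points along the fingers, y is the direction in which the jaws open and shut (so a half turn about z gives the same grasp; the last joint's range is limited). The gripper opens to 93 mm and grips with 3 to 60 N. Pads are 15 mm wide; open, the fingers measure 128 mm over their backs; the gripper's body (75 mm by 188 mm) begins 65 mm behind the grasp point.
Start: joints at [-1.202, 0.615, -0.013, 1.423, 0.008, 1.103, -0.04], TCP at [0.25, 0.6, 0.219] pointing down, gripper open.
Joint ranges: [-3.12, 3.12], [-0.3, 2.06], [-1.34, 1.32], [0.26, 2.42], [-1.36, 4.5], [0.01, 1.98], [-2.84, 2.84]. Speed limits (rad/s): [2.79, 2.79, 3.14, 3.14, 3.14, 3.14, 3.14].

## Interface

Orientations are given as [roll, pitch, yaw] about the fixed x, y, z axes, in that order (R = Rz(yaw) Ry(pitch) Rx(roll)).
In Python, from station import env, read_camera, search_frame, spot_point gives the robot as it stands. The module is installed in compiled form; this text tells all that it offers.
- The arm moves only by the tool carry_out, never from a script. Its argument "moves" is a list of rows, each a list of 3 entries, a list of its own where there are three numbers: the finger opening in cm, from 0 to 9.3, then the shift along the tool's x, y, z in cm, then the turn about the tool's z in rad. A call has 1 to 10 rows; each row shifts and turns the commanded pose from where the row before left it, along the tool's axes as they then stand; what a row does not reach is not made up. A row lasts 1/12 s, in which the tool goes at most 41.7 mm and 7.16 degrees, less where a joint would pass 70% of its speed; a pose out of reach is approached as far as the arm can. A call is refused whole if a number of a shift passes 4.17 or a number of a turn 0.125, either way. A call with a gripper value outside its range is refused whole. The fingers move at their own pace and stop on an object; the grip force is fixed at half the most. Time passes only in rows, so rows that do not move let the fingers close. It gives the time, the measured TCP pose, the force and the opening at its end, in the units of the state.
- env.get_state(): the state, without advancing time (a new reading comes with each control period).
- read_camera(name): name is "side" or "top" or "wrist"; returns a dict with "img" (480x640x3 uint8, blue, green, red), "z_map" (480x640 float32, m along the optical axis (not along the pixel's ray), 0 where there is no reading), "mtx" (3x3 intrinsics, pixels), "k1" (the pictures are not rectified: a ray, as slopes to the right and down, at radius r is drawn at 1 + k1 r^2 times it, then the intrinsics apply), "T" (4x4, takes a point from camera to world coordinates). Camera axes: x right, y down, z forward; pixel columns grow to the right and rows downward; lengths in m; the calibration is good to about 2 mm. A picture is of the moment at which its call begins.
- env.close_job(): hands the job in, once; it reports no verdict.
Trained networks look in a picture, given as the dict that the camera call returned (one of the last four; its "shot" number tells which), for a name from the list of things; names that differ only in an ending like _2 or _b are one class to them, and where a whole thing is asked for, a point or a joint stands for the part that bears it (a point fixed in the world has none). Each returns a list of dicts, best first, with "score" (0 to 1); they miss things now and then, are a little off and sometimes report something else, mostly with a low value. They report only what shows in the picture. A call takes as long as a camera call. They do not tell look-alikes from the thing itself.
- search_frame(query, picture): "at" ([x, y, z] in m, in world coordinates, good to about 4 mm: the middle of the surface that is visible of it).
- spot_point(query, picture): "at" ([x, y, z] in m, in world coordinates, good to about 4 mm: a listed point, or the origin of a listed thing).
The state is a dict: "time_s": time; "joints": joint angles; "qd": joint speeds; "effort": joint torques, N m; "ee_pos": TCP position; "orientation": TCP orientation; "force": force on the tool from outside, world axes, zero at the start; "torque": the same for the moment, N m; "grip_width": opening from 0.0 (shut) to 1.0 (fully open).
Only numpy, scipy, OpenCV 4.12 (cv2) and the standard library are available. Lean on these libraries where they do the work, as an engineer would, in place of code of your own. Each camera call takes 0.05 s, during which the arm holds its last target.

## Task

Put the fresh scent cartridge (amber with an orange cap) into the empty pocket of the diffuser's wheel, the one at the green mark: feel for the pocket and press the cartridge gently until it is fully home. Then turn the wheel by its upright steel handle one click, and no further, counter-clockwise seen from above, so that the cartridge stands at the orange mark, and let go. Never force the cartridge, and leave the spent cartridges and everything else on the desk alone.

Things in the scene. Friction and masses are not known exactly. Their poses are not given: they have to be found in the camera images.
- diffuser: Fixed round drum, 252 mm across, 43 mm high, wood below, white above. Origin: centre of its underside, on the desk and the wheel's axis; -x points to the green mark, z up. On it turns a grey wheel, 200 mm across, disc top at 50 mm, with black cups (42 mm wide, rims at 77 mm) 70 mm from the axis, 60 degrees apart. (Heights are above the desk.)
- wheel_axis (a point): Point on the wheel's axis, 55 mm high. The wheel clicks every 60 degrees, but friction lets it rest up to 0.1 rad either side of a click (often near 0.09), which the readings do not show. Turning takes up to 0.8 N m (10 N at the handle) until half-way to the next click; then it pulls itself on. It could also turn backward or too far.
- green_mark (a point): Nominal place of the empty pocket: centre of its floor, 55 mm high, by the flat green mark on the rim. Fixed to the housing; the real pocket is up to 7 mm to either side along the wheel's circle. Bore 31.6 mm, 22 mm deep, no chamfer. A sprung nub in it grips: pressing home takes 2 to 6 N. Its cup is cushioned: it gives 4 mm downward (3 to 13 N), then stops hard, and springs back.
- orange_mark (a point): Place of the pocket's floor centre after one click counter-clockwise seen from above, 55 mm high, by the flat orange mark. Fixed to the housing. At the start a cup with a flat white blanking cap (top at 88 mm) stands here; the next three cups hold other cartridges (green, blue, pink; tops at 139 mm).
- handle_place (a point): Nominal place of the turning handle at the start, 103 mm high, half-way up its free length; fixed to the housing. The handle is an upright steel pin on the wheel, 14 mm thick, 80 mm from the axis, 60 degrees clockwise of the empty pocket, top at 125 mm, free all round above 80 mm. It is up to 8 mm off this place, as the wheel is; one click brings it to the green mark.
- fresh_mid (a point): Centre of the fresh cartridge: smooth upright cylinder, amber with an orange cap, 30 mm thick, 84 mm high, about 60 g, flat foot with 1.2 mm chamfer; centre 42 mm above the foot, z along its axis. Loose on the desk, in any of three places. Grasp its upper half: the lowest 22 mm enter the pocket. Home, its centre is 97 mm high. It bears up to 25 N.
- spent_a_mid (a point): Centre of a spent cartridge (grey, white cap, 30 by 84 mm, loose, standing on the desk). Leave alone.
- spent_b_mid (a point): Centre of the other spent cartridge, same look. Leave alone.
- mug: White mug, 80 mm across, 92 mm high, loose bystander; origin at the centre of its underside.
- lotion: Pale blue pump bottle, 68 mm across, 182 mm high, loose bystander; origin at the centre of its underside.
- clock: Black desk clock, 45 by 130 by 55 mm high, loose bystander; origin at the centre of its underside.
- mouse: Black computer mouse, 105 by 60 by 34 mm, loose bystander; origin at the centre of its underside.
- jar: Glass jar with wooden cap, 60 mm across, 70 mm high, loose bystander; origin at the centre of its underside.
Mind the look-alikes: they are no part of the job. Of the things shaped like the part that bears fresh_mid, the amber glass one is meant.

How it is judged:
On the way:
1. the fresh cartridge is seated fully home in the pocket while this is at the green mark (horizontal distance between fresh_mid and green_mark below 0.012 m and z of fresh_mid in the frame of diffuser between 0.091 and 0.0988 m and angle between fresh_mid's own z axis and vertical below 0.12 rad), for 0.2 s.
At the end, for the whole second after the job is handed in: The fresh cartridge stands upright (within 0.12 rad) and fully home in its pocket (within 1.8 mm) at the orange mark (centre within 12 mm of it, seen from above), at rest (horizontal distance between fresh_mid and orange_mark below 0.012 m and z of fresh_mid in the frame of diffuser between 0.091 and 0.0988 m and angle between fresh_mid's own z axis and vertical below 0.12 rad and linear speed of fresh below 0.01 m/s); the robot touches nothing.
It fails at once if the cartridge is forced: more than 25 N between it and the wheel or the housing (contact force between fresh and diffuser above 25 N).
It fails at once if the wheel is turned well past the first click with the cartridge in it (over 90 degrees from the green mark) (x of fresh_mid in the frame of diffuser above 0.005 m and z of fresh_mid in the frame of diffuser below 0.105 m and horizontal distance between fresh_mid and diffuser below 0.095 m).
It fails at once if a bystander is moved by more than 30 mm (distance of any of spent_a_mid, spent_b_mid, mug, lotion, clock, mouse, jar from where it was at the start of the episode above 0.03 m).
It also fails if it takes over 72 s, if anything falls off the work surface, if the arm or the gripper's body presses on something with over 40 N, if the wrist force passes 120 N, or if a joint passes its speed limit or range.

## Working session

There is one attempt and no reset: what is moved stays moved. The work goes in short steps, Python scripts to look and compute and a tool call to move; the robot and the scene stay as the last step left them, time stands still between calls to the robot, and variables do not carry over. Pictures are saved under pics/ and viewed, and the job is handed in when it is done.

Besides the shell and the picture viewer there is one more tool, called after "Call:" as name(argument=value, ...), one argument or row to a line, values as JSON. carry_out: Moves the arm, as the interface text tells. Its arguments: {"type":"object","properties":{"moves":{"type":"array","items":{"type":"array"}}},"required":["moves"]}

```bash
mkdir -p pics; cat > h.py <<'E'
import numpy as np, cv2
from station import env, read_camera, search_frame, spot_point
def proj(p,c):
    T=c["T"]; q=np.linalg.inv(T)@np.r_[p,1.0]; s=q[:2]/q[2]; s=s*(1+c["k1"]*(s@s)); 
    return (c["mtx"]@np.r_[s,1])[:2]
def cloud(c):
    h,w=c["z_map"].shape
    K=c["mtx"]; D=np.array([c["k1"],0,0,0,0.])
    u,v=np.meshgrid(np.arange(w),np.arange(h))
    s=cv2.undistortPoints(np.stack([u,v],-1).reshape(-1,1,2).astype(np.float64),K,D).reshape(h,w,2)
    z=c["z_map"].astype(float)
    P=np.concatenate([s*z[...,None],z[...,None]],-1)
    W=P@c["T"][:3,:3].T+c["T"][:3,3]
    W[z==0]=np.nan
    return W
E
python3 - <<'E'
from h import *
s=env.get_state(); print({k:np.round(v,3) for k,v in s.items()})
for n in ["top","side"]:
    c=read_camera(n); cv2.imwrite(f"pics/{n}0.png",c["img"]); print(n,c["shot"],np.round(c["T"],3).tolist(),c["k1"])
    for q in ["diffuser","green_mark","orange_mark","handle_place","fresh_mid","spent_a_mid","mug","lotion","clock","mouse","jar"]:
        for d in spot_point(q,c)[:4]: print(q,round(d["score"],2),np.round(d["at"],3),np.round(proj(d["at"],c)))
E
```

```text
{'time_s': np.float64(0.0), 'joints': array([-1.203,  0.616, -0.013,  1.425,  0.008,  1.103, -0.04 ]), 'qd': array([-0.001,  0.001, -0.   , -0.001, -0.001, -0.   ,  0.001]), 'effort': array([-0.0000e+00, -4.5894e+01,  2.0900e-01, -1.6575e+01, -6.1000e-02,
        2.1000e-02,  0.0000e+00]), 'ee_pos': array([0.25 , 0.599, 0.217]), 'orientation': array([-3.139,  0.   ,  2.747]), 'force': array([-0.364, -0.981, -0.499]), 'torque': array([ 0.038,  0.026, -0.027]), 'grip_width': np.float64(1.0)}
top 1 [[0.025, -0.988, 0.156, 0.312], [-1.0, -0.026, -0.003, 0.011], [0.007, -0.155, -0.988, 1.35], [0.0, 0.0, 0.0, 1.0]] 0.04364697400155794
diffuser 0.76 [ 0.572  0.119 -0.002] [273. 224.]
green_mark 0.57 [0.5   0.113 0.059] [272. 246.]
green_mark 0.57 [ 0.573  0.116 -0.002] [274. 223.]
orange_mark 0.82 [0.548 0.053 0.056] [295. 229.]
handle_place 0.58 [0.524 0.184 0.104] [244. 234.]
fresh_mid 0.55 [ 0.534 -0.228  0.041] [397. 238.]
fresh_mid 0.5 [ 0.608 -0.184  0.041] [381. 211.]
spent_a_mid 0.67 [ 0.447 -0.205  0.042] [389. 269.]
mug 0.84 [ 0.617  0.379 -0.004] [182. 206.]
lotion 0.66 [ 0.651 -
[... 360 characters left out ...]
 0.59 [0.504 0.114 0.055] [295. 231.]
orange_mark 0.77 [0.543 0.055 0.056] [317. 235.]
handle_place 0.98 [0.526 0.183 0.099] [288. 207.]
fresh_mid 0.85 [ 0.594 -0.279  0.04 ] [408. 287.]
fresh_mid 0.72 [ 0.607 -0.188  0.041] [388. 269.]
fresh_mid 0.59 [ 0.534 -0.232  0.042] [378. 285.]
spent_a_mid 0.56 [ 0.446 -0.207  0.039] [343. 293.]
mug 0.77 [ 0.618  0.378 -0.004] [283. 207.]
mug 0.56 [ 0.444 -0.205  0.041] [342. 293.]
lotion 0.55 [ 0.646 -0.411  0.002] [461. 319.]
clock 0.97 [ 0.345  0.384 -0.003] [210. 228.]
mouse 0.86 [ 0.313 -0.382  0.003] [342. 368.]
mouse 0.7 [ 0.444 -0.204  0.04 ] [342. 293.]
mouse 0.64 [ 0.5   -0.314  0.036] [389. 308.]
jar 0.57 [ 0.722 -0.265  0.002] [440. 280.]
```

View pics/top0.png

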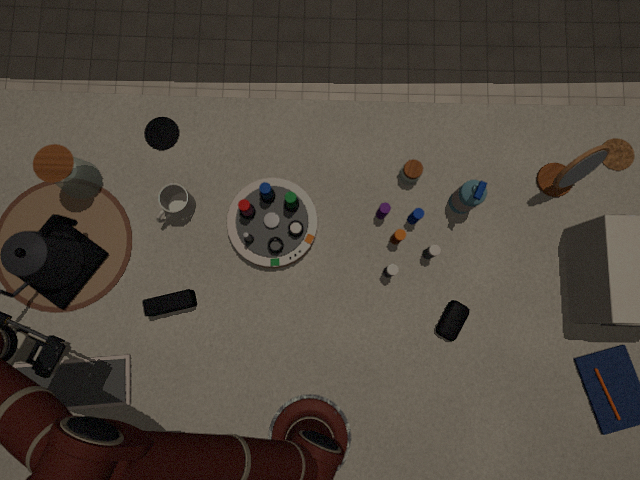

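View pics/side0.png

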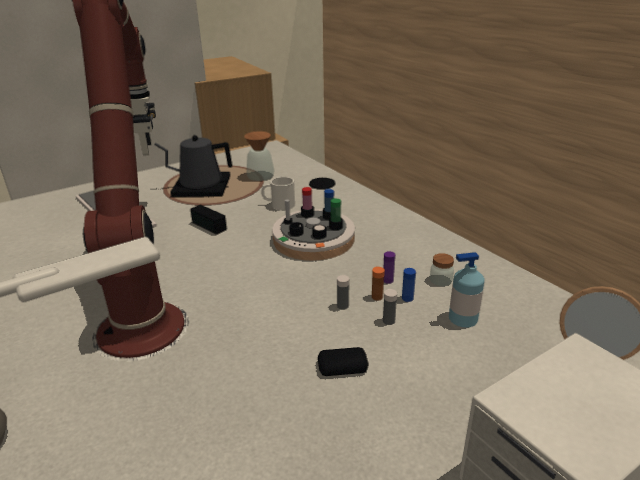

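```bash
python3 - <<'E'
import cv2,numpy as np
a=cv2.imread("pics/top0.png"); b=cv2.imread("pics/side0.png")
x=cv2.resize(a[185:285,230:430],(800,400),interpolation=cv2.INTER_CUBIC)
cv2.imwrite("pics/topcrop.png",x)
x=cv2.resize(b[170:320,240:440],(800,600),interpolation=cv2.INTER_CUBIC)
cv2.imwrite("pics/sidecrop.png",x)
E
```

```text
(no output)
```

View pics/topcrop.png

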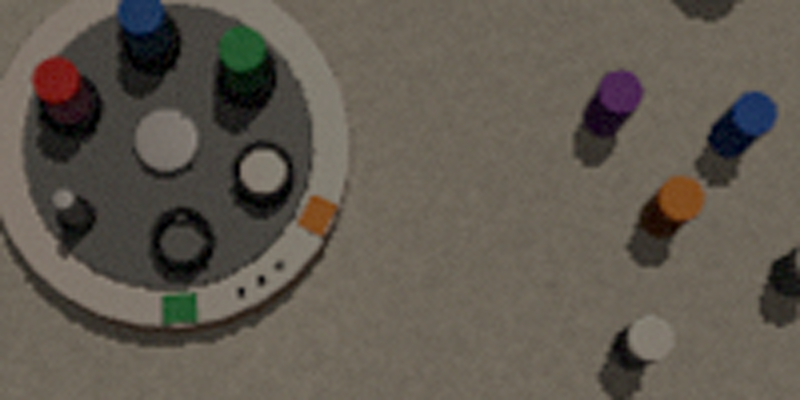

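View pics/sidecrop.png

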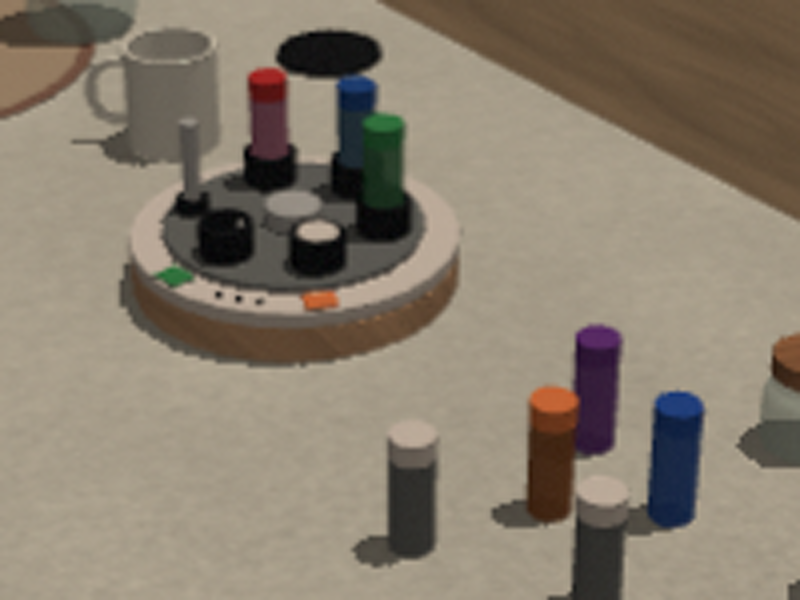

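Candidates shaped like the cartridge:
- amber with orange cap: top (399,237), side (378,284)
- purple: top (383,211)
- blue: top (416,216)
- grey with white cap, both spent: top (391,270) and (431,252)

I choose the amber one with the orange cap. The crops confirm it, at about (0.534, -0.230). The empty cup is at top (275,245), at the green mark, and the handle is at top (247,236).

```bash
cat >> h.py <<'E'
def plan(target,yaw=None,n=None):
    """rows from present measured pose to target xyz / yaw: prints per-row shift (tool axes, at mean yaw)"""
    s=env.get_state(); p=np.array(s["ee_pos"]); y0=s["orientation"][2]
    d=np.array(target)-p; dy=0 if yaw is None else (yaw-y0+np.pi)%(2*np.pi)-np.pi
    print("d_world",np.round(d*100,2),"dyaw",round(dy,3),"tool turn",round(-dy,3),"dist",round(np.linalg.norm(d)*100,2))
    for nm,y in (("at start yaw",y0),("at end yaw",y0+dy)):
        print(nm,"tool cm",np.round([100*(d[0]*np.cos(y)+d[1]*np.sin(y)),100*(d[0]*np.sin(y)-d[1]*np.cos(y)),-100*d[2]],2))
E
python3 - <<'E'
from h import *
import scipy.optimize as so
c=read_camera("wrist"); s=env.get_state()
y=s["orientation"][2]; R=np.array([[np.cos(y),np.sin(y),0],[np.sin(y),-np.cos(y),0],[0,0,-1]])
print("cam in tool",np.round(R.T@(c["T"][:3,3]-s["ee_pos"]),3)); print(np.round(R.T@c["T"][:3,:3],3)); print(c["mtx"])
cv2.imwrite("pics/w0.png",c["img"])
for n in ["top","side"]:
    c=read_camera(n); W=cloud(c)
    m=(np.hypot(W[...,0]-.572,W[...,1]-.116)<.14)&(W[...,2]>.035)&(W[...,2]<.046)
    P=W[m]; 
    # outer edge fit: white ring 100..126 radius: fit by maximizing annulus
    f=lambda q:np.mean(np.clip(np.abs(np.hypot(P[:,0]-q[0],P[:,1]-q[1])-.113)-.0125,0,.02)**2)
    r=so.minimize(f,[.572,.116],method="Nelder-Mead"); print(n,m.sum(),r.x,r.fun)
    # fresh top
    m=(np.hypot(W[...,0]-.534,W[...,1]+.23)<.03)&(W[...,2]>.075); print("fresh top",np.nanmedian(W[m],0),np.nanmean(W[m],0),m.sum())
    # green, orange mark colours
    hsv=cv2.cvtColor(c["img"],cv2.COLOR_BGR2HSV)
    ring=(np.abs(np.hypot(W[...,0]-.572,W[...,1]-.116)-.113)<.015)&(W[...,2]>.03)&(W[...,2]<.05)
    for nm,(a,b) in {"green":(50,80),"orange":(5,18)}.items():
        k=ring&(hsv[...,0]>=a)&(hsv[...,0]<=b)&(hsv[...,1]>120); print(nm,k.sum(),np.nanmean(W[k],0))
    h=(np.hypot(W[...,0]-.525,W[...,1]-.184)<.03)&(W[...,2]>.09)&(W[...,2]<.13); print("handle",h.sum(),np.nanmean(W[h],0))
E
```

```text
cam in tool [ 0.084  0.    -0.165]
[[ 0.001 -0.955 -0.297]
 [ 1.     0.001 -0.001]
 [ 0.001 -0.297  0.955]]
[[416.13005992   0.         325.37538364]
 [  0.         416.13005992 242.06132679]
 [  0.           0.           1.        ]]
top 1895 [0.5723487  0.11824401] 1.5536156933337143e-05
fresh top [ 0.53498878 -0.22560956  0.08498464] [ 0.53502884 -0.22627831  0.08475956] 115
green 45 [0.45905086 0.10595042 0.04566903]
orange 56 [0.52473188 0.01457922 0.04518934]
handle 38 [0.51577085 0.17722524 0.11691075]
side 845 [0.57174328 0.11801155] 1.8107746723394204e-06
fresh top [ 0.53361174 -0.23324429  0.08474869] [ 0.5341841  -0.23171783  0.08351963] 108
green 19 [0.45997445 0.1067089  0.04568606]
orange 34 [0.52202218 0.01596045 0.04498477]
handle 57 [0.51690343 0.17393167 0.11059961]
```

View pics/w0.png

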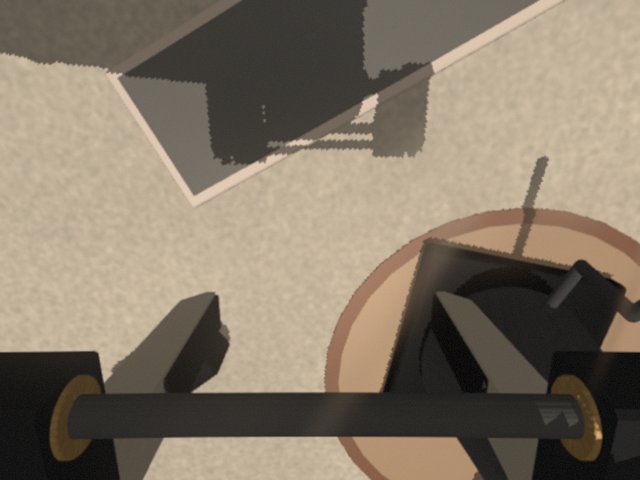

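```bash
python3 - <<'E'
from h import *
plan([.52,.13,.25],np.radians(96))
E
```

```text
d_world [ 27.   -47.     3.14] dyaw -1.071 tool turn 1.071 dist 54.29
at start yaw tool cm [-43.   -33.    -3.14]
at end yaw tool cm [-49.56  21.94  -3.14]
```

Call:
carry_out(
  moves=[
    [6,[-2.7,-2.1,-0.3],0],
    [6,[-2.7,-2.1,-0.3],0],
    [6,[-2.7,-2.1,-0.3],0],
    [6,[-2.7,-2.1,-0.3],0],
    [6,[-2.7,-2.1,-0.3],0],
    [6,[-2.7,-2.1,-0.3],0],
    [6,[-2.7,-2.1,-0.3],0],
    [6,[-2.7,-2.1,-0.3],0],
    [6,[-2.7,-2.1,-0.3],0],
    [6,[-2.7,-2.1,-0.3],0],
  ],
)

```text
time_s: 2.18
ee_pos: [0.4191, 0.3008, 0.2491]
orientation: [3.141, 0.0, 2.747]
force: [0.7, 1.5, -0.3]
grip_width: 0.647
```

Call:
carry_out(
  moves=[
    [6,[-2.7,-2.0,0],0],
    [6,[-2.7,-2.0,0],0],
    [6,[-2.7,-2.0,0],0],
    [6,[-2.7,-2.0,0],0],
    [6,[-2.7,-2.0,0],0],
    [6,[-2.5,-2.0,0],0],
    [6,[0,0,0],0.12],
    [6,[0,0,0],0.12],
    [6,[0,0,0],0.12],
    [6,[0,0,0],0.12],
  ],
)

```text
time_s: 3.02
ee_pos: [0.5202, 0.1297, 0.2488]
orientation: [3.141, -0.0, 2.26]
force: [0.5, -0.3, 0.1]
grip_width: 0.645
```

Call:
carry_out(
  moves=[
    [6,[0,0,0],0.12],
    [6,[0,0,0],0.12],
    [6,[0,0,0],0.12],
    [6,[0,0,0],0.12],
    [6,[0,0,0],0.11],
    [6,[0,0,0],0],
    [6,[0,0,0],0],
  ],
)

```text
time_s: 3.6
ee_pos: [0.52, 0.1302, 0.2487]
orientation: [3.142, 0.0, 1.68]
force: [0.6, -1.6, -0.3]
grip_width: 0.645
```

```bash
python3 - <<'E'
from h import *
s=env.get_state(); print(s["time_s"],s["ee_pos"],s["orientation"],s["force"])
c=read_camera("wrist"); cv2.imwrite("pics/w1.png",c["img"]); np.savez("w1.npz",**{k:v for k,v in c.items()})
for q in ["diffuser","green_mark","orange_mark","handle_place","wheel_axis"]:
    for d in spot_point(q,c)[:2]: print(q,round(d["score"],2),np.round(d["at"],4),np.round(proj(d["at"],c)))
E
```

```text
3.6 [0.51995191 0.13017844 0.24867246] [3.14158985e+00 1.63439593e-04 1.68000120e+00] [ 0.63766122 -1.62897375 -0.34154896]
diffuser 0.92 [ 0.5733  0.1189 -0.0008] [377. 215.]
green_mark 0.62 [0.5055 0.1093 0.0581] [307. 233.]
orange_mark 0.76 [0.5448 0.0557 0.0569] [344. 292.]
handle_place 0.74 [0.5207 0.1882 0.1078] [336. 150.]
wheel_axis 0.75 [0.5714 0.1183 0.0552] [382. 231.]
```

View pics/w1.png

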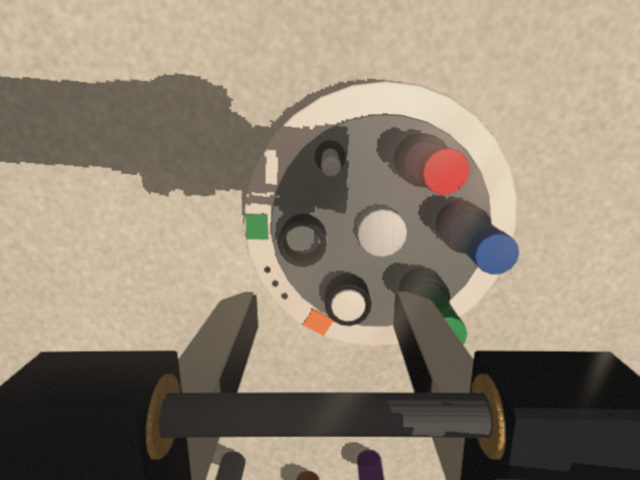

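```bash
python3 - <<'E'
from h import *
import scipy.optimize as so
c=dict(np.load("w1.npz")); c["k1"]=float(c["k1"]); W=cloud(c); X,Y,Z=W[...,0],W[...,1],W[...,2]
hsv=cv2.cvtColor(c["img"],cv2.COLOR_BGR2HSV)
def ann(P,q0,r,h):
    f=lambda q:np.mean(np.clip(np.abs(np.hypot(P[:,0]-q[0],P[:,1]-q[1])-r)-h,0,.02)**2)
    return so.minimize(f,q0,method="Nelder-Mead").x
C0=np.array([.572,.118])
m=(np.abs(np.hypot(X-C0[0],Y-C0[1])-.113)<.02)&(Z>.038)&(Z<.0475); P=W[m]; C=ann(P,C0,.113,.0125); print("housing",C,m.sum(),np.median(P[:,2]))
m=(np.hypot(X-.503,Y-.11)<.03)&(Z>.07)&(Z<.085); P=W[m]; q=ann(P,[.503,.111],.0184,.0026); print("ring",m.sum(),q,np.median(P[:,2]))
m2=(np.hypot(X-q[0],Y-q[1])<.03)&(Z>.05)&(Z<.06)
d=q-C; print("pocket rad",np.hypot(*d),"ang",np.degrees(np.arctan2(d[1],d[0])))
for nm,xy in {"cap":(.545,.055)}.items():
    m=(np.hypot(X-xy[0],Y-xy[1])<.03)&(Z>.082)&(Z<.095); P=W[m]; p=P[:,:2].mean(0); d=p-C;print(nm,m.sum(),p,np.median(P[:,2]),np.hypot(*d),np.degrees(np.arctan2(d[1],d[0])))
m=(np.hypot(X-.52,Y-.187)<.025)&(Z>.12)&(Z<.13); p=W[m][:,:2].mean(0); d=p-C;print("handle",m.sum(),p,np.hypot(*d),np.degrees(np.arctan2(d[1],d[0])))
m=(np.hypot(X-C[0],Y-C[1])<.1)&(Z>.134)&(Z<.145)
n,l,st,ce=cv2.connectedComponentsWithStats(m.astype(np.uint8))
for i in range(1,n):
    if st[i,4]>60: 
        p=np.nanmean(W[l==i],0); d=p[:2]-C; print("cart",st[i],p,np.hypot(*d),np.degrees(np.arctan2(d[1],d[0])))
m=(np.hypot(X-C[0],Y-C[1])<.03)&(Z>.052)&(Z<.08); print("hub",m.sum(),np.nanmean(W[m],0))
ring=(np.abs(np.hypot(X-C[0],Y-C[1])-.113)<.015)&(Z>.03)&(Z<.05)
for nm,(a,b) in {"green":(50,80),"orange":(5,16)}.items():
    k=ring&(hsv[...,0]>=a)&(hsv[...,0]<=b)&(hsv[...,1]>130); p=np.nanmean(W[k],0); d=p[:2]-C; print(nm,k.sum(),p,np.hypot(*d),np.degrees(np.arctan2(d[1],d[0])))
E
```

```text
housing [0.5709798  0.11706565] 17435 0.04217366926823596
ring 894 [0.50190802 0.10466946] 0.07594840321829532
pocket rad 0.07017533033104412 ang -169.8255373936708
cap 0 [nan nan] nan nan nan
handle 324 [0.51770073 0.17888979] 0.08161423620339718 130.7542450267289
cart [ 422  148   48   46 1718] [0.59238403 0.18546806 0.13840345] 0.07167308206596269 72.6242466374044
cart [ 472  232   47   43 1475] [0.63832031 0.13282141 0.13841159] 0.06915915101512425 13.168691304058862
cart [442 314  26  31 351] [0.62314267 0.073706   0.13828017] 0.06783084980259321 -39.73457793144826
hub 1965 [0.56971308 0.11978213 0.06371112]
green 0 [nan nan nan] nan nan
orange 428 [0.52457378 0.01560985 0.04429387] 0.11156522771979557 -114.57942070946505<stdin>:14: RuntimeWarning: Mean of empty slice.
  ret = um.true_divide(
  return _methods._mean(a, axis=axis, dtype=dtype,
  ret = ret.dtype.type(ret / rcount)
<stdin>:24: RuntimeWarning: Mean of empty slice
```

```bash
python3 - <<'E'
from h import *
plan([.534,-.23,.21],np.radians(10))
E
```

```text
d_world [  1.4  -35.99  -3.87] dyaw -1.503 tool turn 1.503 dist 36.23
at start yaw tool cm [-35.94  -2.44   3.87]
at end yaw tool cm [-4.87 35.69  3.87]
```

Call:
carry_out(
  moves=[
    [6,[-3.6,-0.24,0.4],0],
    [6,[-3.6,-0.24,0.4],0],
    [6,[-3.6,-0.24,0.4],0],
    [6,[-3.6,-0.24,0.4],0],
    [6,[-3.6,-0.24,0.4],0],
    [6,[-3.6,-0.24,0.4],0],
    [6,[-3.6,-0.24,0.4],0],
    [6,[-3.6,-0.24,0.4],0],
    [6,[-3.6,-0.24,0.4],0],
    [6,[-3.6,-0.24,0.3],0],
  ],
)

```text
time_s: 4.73
ee_pos: [0.534, -0.2322, 0.2094]
orientation: [-3.142, -0.0, 1.677]
force: [1.5, -0.1, 0.2]
grip_width: 0.647
```

Call:
carry_out(
  moves=[
    [6,[0,0,0],0.125],
    [6,[0,0,0],0.125],
    [6,[0,0,0],0.125],
    [6,[0,0,0],0.125],
    [6,[0,0,0],0.125],
    [6,[0,0,0],0.125],
    [6,[0,0,0],0.125],
    [6,[0,0,0],0.125],
    [6,[0,0,0],0.125],
    [6,[0,0,0],0.125],
  ],
)

```text
time_s: 5.57
ee_pos: [0.5343, -0.2304, 0.2096]
orientation: [-3.141, -0.0, 0.421]
force: [0.8, -0.5, -0.4]
grip_width: 0.643
```

Call:
carry_out(
  moves=[
    [6,[0,0,0],0.125],
    [6,[0,0,0],0.125],
    [6,[0,0,0],0],
    [6,[0,0,0],0],
  ],
)

```text
time_s: 5.9
ee_pos: [0.5343, -0.2304, 0.2095]
orientation: [3.141, 0.001, 0.181]
force: [-0.4, 0.7, -0.1]
grip_width: 0.644
```

```bash
python3 - <<'E'
from h import *
s=env.get_state(); print(s["time_s"],s["ee_pos"],s["orientation"],s["force"])
c=read_camera("wrist"); cv2.imwrite("pics/w2.png",c["img"]); W=cloud(c)
for d in spot_point("fresh_mid",c)[:5]: print(round(d["score"],2),np.round(d["at"],4),np.round(proj(d["at"],c)))
m=(W[...,2]>.078)&(W[...,2]<.092)&(np.hypot(W[...,0]-.534,W[...,1]+.23)<.15)
n,l,st,ce=cv2.connectedComponentsWithStats(m.astype(np.uint8))
for i in range(1,n):
    if st[i,4]>100: print(st[i],np.nanmean(W[l==i],0),c["img"][l==i].mean(0))
E
```

```text
5.9 [ 0.53428858 -0.23039086  0.20945249] [3.14149011e+00 5.55556315e-04 1.80651540e-01] [-0.37816531  0.72261056 -0.06521584]
0.9 [ 0.5978 -0.2741  0.0455] [396. 150.]
0.86 [ 0.5365 -0.2262  0.0419] [321. 214.]
0.76 [ 0.6091 -0.1869  0.0428] [287. 114.]
0.46 [ 0.3191 -0.3797 -0.0029] [425. 420.]
[ 259   93   46   47 1654] [ 0.60774071 -0.18680951  0.08357924] [109.89661427  64.75755744 107.84280532]
[ 384  136   45   45 1543] [ 0.59570033 -0.27529228  0.08350493] [127.9014906   96.64355152  89.74789371]
[ 301  207   42   42 1350] [ 0.53660594 -0.22702748  0.08363937] [ 68.75333333 108.46148148 191.84222222]
[409 277  41  36 808] [ 0.50208303 -0.31822252  0.08348492] [140.86757426 159.93811881 179.60767327]
[ 257  317   39   37 1122] [ 0.44367081 -0.20719032  0.08350804] [ 79.10249554  89.64438503 100.57308378]
```

View pics/w2.png

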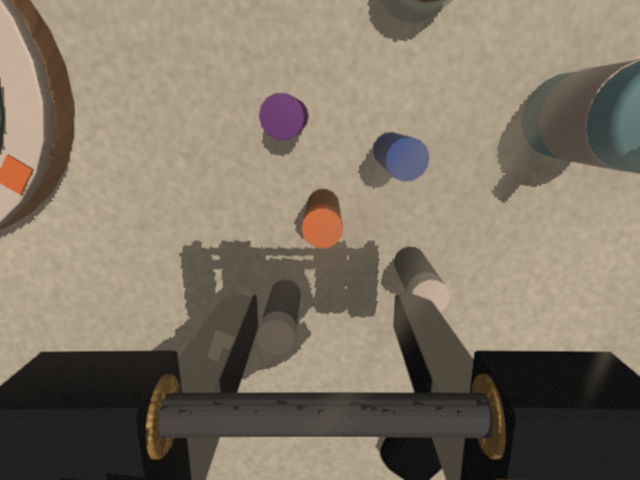

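Call:
carry_out(
  moves=[
    [6,[0.15,-0.18,3.3],0],
    [6,[0,0,3.3],0],
    [6,[0,0,3.3],0],
    [6,[0,0,3.0],0],
    [6,[0,0,2.5],0],
    [6,[0,0,1.25],0],
    [6,[0,0,0],0],
    [6,[0,0,0],0],
  ],
)

```text
time_s: 6.67
ee_pos: [0.5356, -0.229, 0.0435]
orientation: [3.141, -0.0, 0.177]
force: [-0.2, -0.8, 0.4]
grip_width: 0.644
```

```bash
python3 - <<'E'
from h import *
c=read_camera("wrist"); cv2.imwrite("pics/w3.png",c["img"])
E
```

```text
(no output)
```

View pics/w3.png

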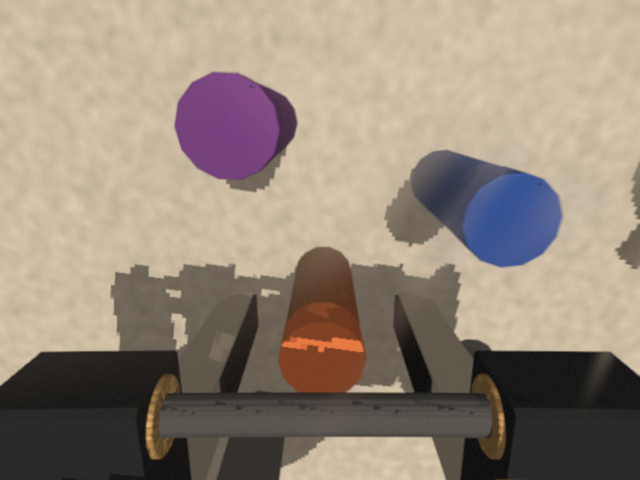

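```bash
python3 - <<'E'
from h import *
c=read_camera("wrist"); W=cloud(c); s=env.get_state(); p=s["ee_pos"]
print(proj([p[0],p[1],.084],c))
m=(W[...,2]>.08)&(W[...,2]<.09)&(np.hypot(W[...,0]-p[0],W[...,1]-p[1])<.025)
P=W[m]; print(m.sum(),P.mean(0),P.min(0),P.max(0)); v,u=np.nonzero(m); print(u.min(),u.max(),v.min(),v.max())
E
```

```text
[327.3518547  361.57011333]
5249 [ 0.53799713 -0.22664228  0.08359918] [ 0.5219871  -0.24177448  0.08000679] [ 0.55183268 -0.21199011  0.08560353]
277 363 316 391
```

Call:
carry_out(
  moves=[
    [2.4,[0,0,0],0],
    [2.4,[0,0,0],0],
    [2.4,[0,0,0],0],
    [2.4,[0,0,0],0],
    [2.4,[0,0,0],0],
    [2.4,[0,0,0],0],
    [2.4,[0,0,0],0],
    [2.4,[0,0,0],0],
  ],
)

```text
time_s: 7.43
ee_pos: [0.5355, -0.2284, 0.0434]
orientation: [-3.141, -0.0, 0.177]
force: [0.1, 0.9, 2.2]
grip_width: 0.307
```

Call:
carry_out(
  moves=[
    [2.4,[0,0,-1.0],0],
    [2.4,[0,0,-2.0],0],
    [2.4,[0,0,-3.0],0],
    [2.4,[0,0,-3.6],0],
    [2.4,[0,0,-3.6],0],
    [2.4,[0,0,-3.6],0],
    [2.4,[0,0,-2.8],0],
    [2.4,[0,0,-1.0],0],
    [2.4,[0,0,0],0],
  ],
)

```text
time_s: 8.18
ee_pos: [0.5363, -0.2297, 0.2522]
orientation: [3.138, -0.005, 0.177]
force: [1.0, 0.4, -0.8]
grip_width: 0.308
```

```bash
python3 - <<'E'
from h import *
plan([.502,.1045,.25],np.radians(100))
c=read_camera("wrist"); cv2.imwrite("pics/w4.png",c["img"])
E
```

```text
d_world [-3.43 33.42 -0.22] dyaw 1.569 tool turn -1.569 dist 33.6
at start yaw tool cm [  2.49 -33.5    0.22]
at end yaw tool cm [33.51  2.43  0.22]
```

View pics/w4.png

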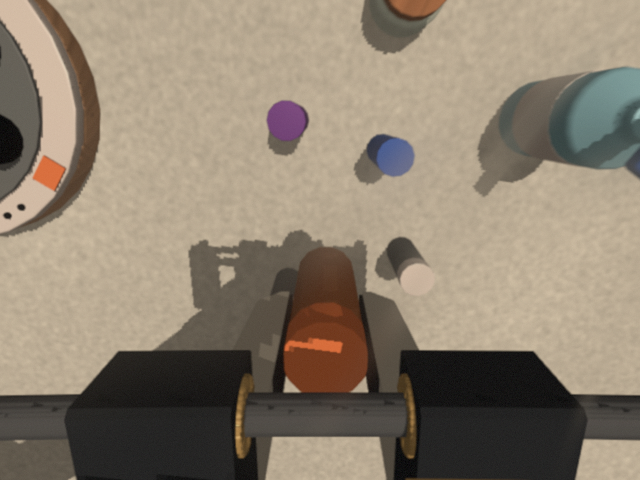

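The amber cartridge is between the fingers at (325,340) and both neighbours are untouched. I'll carry it over the pocket.

Call:
carry_out(
  moves=[
    [2.4,[0.25,-3.35,0],0],
    [2.4,[0.25,-3.35,0],0],
    [2.4,[0.25,-3.35,0],0],
    [2.4,[0.25,-3.35,0],0],
    [2.4,[0.25,-3.35,0],0],
    [2.4,[0.25,-3.35,0],0],
    [2.4,[0.25,-3.35,0],0],
    [2.4,[0.25,-3.35,0],0],
    [2.4,[0.25,-3.35,0],0],
    [2.4,[0.25,-3.35,0],0],
  ],
)

```text
time_s: 9.07
ee_pos: [0.4989, 0.1075, 0.2467]
orientation: [3.141, 0.005, 0.177]
force: [0.2, -0.6, -0.3]
grip_width: 0.308
```

Call:
carry_out(
  moves=[
    [2.4,[0,0,0],-0.12],
    [2.4,[0,0,0],-0.12],
    [2.4,[0,0,0],-0.12],
    [2.4,[0,0,0],-0.12],
    [2.4,[0,0,0],-0.12],
    [2.4,[0,0,0],-0.12],
    [2.4,[0,0,0],-0.12],
    [2.4,[0,0,0],-0.12],
    [2.4,[0,0,0],-0.12],
    [2.4,[0,0,0],-0.12],
  ],
)

```text
time_s: 9.9
ee_pos: [0.4993, 0.1058, 0.2465]
orientation: [-3.136, 0.002, 1.383]
force: [0.1, -0.3, -0.1]
grip_width: 0.31
```

Call:
carry_out(
  moves=[
    [2.4,[0,0,0],-0.12],
    [2.4,[0,0,0],-0.12],
    [2.4,[0,0,0],-0.12],
    [2.4,[0,0,0],0],
    [2.4,[0,0,0],0],
    [2.4,[0,0,0],0],
  ],
)

```text
time_s: 10.4
ee_pos: [0.5003, 0.1056, 0.2479]
orientation: [-3.139, 0.0, 1.734]
force: [-0.7, -0.3, -1.0]
grip_width: 0.311
```

```bash
python3 - <<'E'
from h import *
s=env.get_state(); print(s["time_s"],s["ee_pos"],s["orientation"],s["force"])
plan([.502,.1045,.15],np.radians(100))
for n in ["wrist","side","top"]:
    c=read_camera(n); cv2.imwrite(f"pics/{n}5.png",c["img"]); np.savez(n+"5.npz",**c)
E
```

```text
10.4 [0.5002829  0.10564768 0.24788201] [-3.13880354e+00  2.51436187e-04  1.73429855e+00] [-0.74341444 -0.32380033 -1.00176228]
d_world [ 0.17 -0.11 -9.79] dyaw 0.011 tool turn -0.011 dist 9.79
at start yaw tool cm [-0.14  0.15  9.79]
at end yaw tool cm [-0.14  0.15  9.79]
```

View pics/wrist5.png

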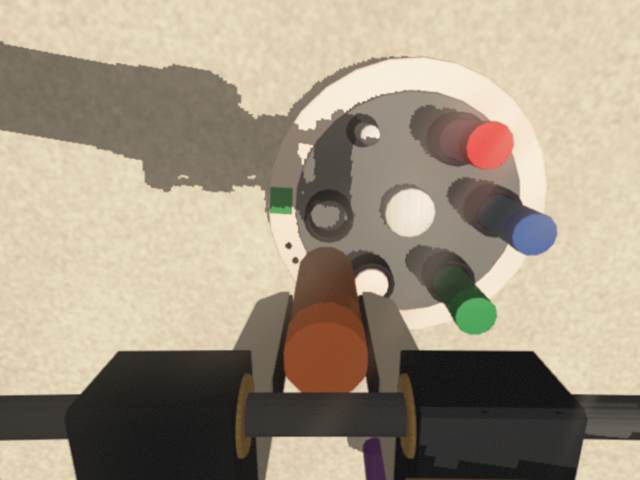

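View pics/side5.png

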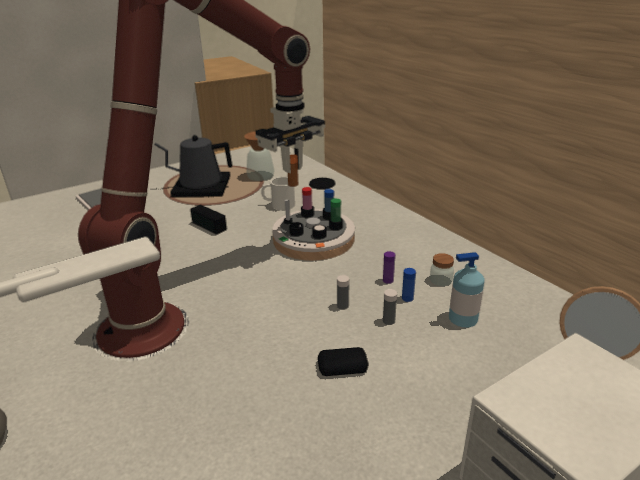

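```bash
cat > m.py <<'E'
from h import *
import scipy.optimize as so
def ann(P,q0,r,h):
    f=lambda q:np.mean(np.clip(np.abs(np.hypot(P[:,0]-q[0],P[:,1]-q[1])-r)-h,0,.02)**2)
    return so.minimize(f,q0,method="Nelder-Mead").x
def cyl(W,tcp,zlo,zhi,img):
    X,Y,Z=W[...,0],W[...,1],W[...,2]
    b=img.astype(int); amber=(b[...,2]>b[...,0]*1.8)&(b[...,2]>50)
    m=amber&(np.hypot(X-tcp[0],Y-tcp[1])<.03)&(Z>zlo)&(Z<zhi)
    P=W[m]; P=P[np.isfinite(P).all(1)]
    if len(P)<50: return len(P),None
    f=lambda q:np.hypot(P[:,0]-q[0]-q[2]*(P[:,2]-tcp[2]),P[:,1]-q[1]-q[3]*(P[:,2]-tcp[2]))-.015
    r=so.least_squares(f,[tcp[0],tcp[1],0,0],loss="soft_l1",f_scale=.001)
    return len(P),np.round(r.x,4),np.sqrt(np.mean(r.fun**2)),P.min(0),P.max(0)
E
python3 - <<'E'
from m import *
s=env.get_state(); tcp=s["ee_pos"]; print(tcp)
for n in ["wrist","side","top"]:
    c=dict(np.load(n+"5.npz")); c["k1"]=float(c["k1"]); W=cloud(c); X,Y,Z=W[...,0],W[...,1],W[...,2]
    print(n,cyl(W,tcp,tcp[2]-.045,tcp[2]+.035,c["img"]))
    m=(np.hypot(X-.502,Y-.105)<.028)&(Z>.07)&(Z<.085); P=W[m]; print("ring",m.sum(),ann(P,[.502,.1045],.0184,.0026))
    m=(np.abs(np.hypot(X-.571,Y-.117)-.113)<.02)&(Z>.038)&(Z<.0475); P=W[m]; print("housing",ann(P,[.571,.117],.113,.0125))
E
```

```text
[0.50082052 0.10575795 0.24868376]
wrist (2964, array([ 0.4998,  0.1069, -0.0005,  0.012 ]), np.float64(0.0002561896795273593), array([0.48466752, 0.10766764, 0.20756005]), array([0.51382435, 0.12308208, 0.28368218]))
ring 916 [0.5018196 0.1046239]
housing [0.5709742  0.11721294]
side (211, array([ 0.5003,  0.1071, -0.026 , -0.0112]), np.float64(0.0023616080296968637), array([0.48418963, 0.08553455, 0.20861456]), array([0.51273154, 0.11177732, 0.28333224]))
ring 90 [0.50149015 0.10186244]
housing [0.57215164 0.11829103]
top (0, None)
ring 5 [0.502  0.1045]
housing [0.57074575 0.12048775]
```

```bash
python3 - <<'E'
from h import *
plan([.5028,.104,.128],np.radians(100))
E
```

```text
d_world [  0.2   -0.18 -12.07] dyaw 0.01 tool turn -0.01 dist 12.07
at start yaw tool cm [-0.21  0.17 12.07]
at end yaw tool cm [-0.21  0.16 12.07]
```

Call:
carry_out(
  moves=[
    [2.4,[-0.21,0.17,2.5],0],
    [2.4,[0,0,3.0],0],
    [2.4,[0,0,3.0],0],
    [2.4,[0,0,2.0],0],
    [2.4,[0,0,1.0],0],
    [2.4,[0,0,0.5],0],
    [2.4,[0,0,0],0],
    [2.4,[0,0,0],0],
    [2.4,[0,0,0],0],
  ],
)

```text
time_s: 11.3
ee_pos: [0.5042, 0.104, 0.1305]
orientation: [3.139, -0.0, 1.737]
force: [-0.3, 0.7, 0.8]
grip_width: 0.311
```

```bash
python3 - <<'E'
from m import *
s=env.get_state(); tcp=s["ee_pos"]; print(tcp,s["orientation"],s["force"],s["torque"])
c=read_camera("wrist"); cv2.imwrite("pics/w6.png",c["img"]); W=cloud(c); X,Y,Z=W[...,0],W[...,1],W[...,2]
print(cyl(W,tcp,tcp[2]-.045,tcp[2]+.035,c["img"]))
m=(np.hypot(X-.502,Y-.105)<.024)&(Z>.07)&(Z<.0815); P=W[m]; print("ring",m.sum(),ann(P,[.502,.1045],.0184,.0026))
c=read_camera("side"); cv2.imwrite("pics/s6.png",cv2.resize(c["img"][150:270,220:380],(800,600),interpolation=cv2.INTER_CUBIC))
E
```

```text
[0.50424363 0.10402477 0.13048283] [ 3.13858327e+00 -1.38773252e-04  1.73670391e+00] [-0.32632354  0.69496015  0.80004575] [-0.13745066  0.03902494  0.03872489]
(4151, array([ 0.5037,  0.1054, -0.0032,  0.0052]), np.float64(0.0002552405833891907), array([0.48835065, 0.10639935, 0.08696622]), array([0.51806769, 0.12146273, 0.16547379]))
ring 1252 [0.50234329 0.10460352]
```

View pics/w6.png

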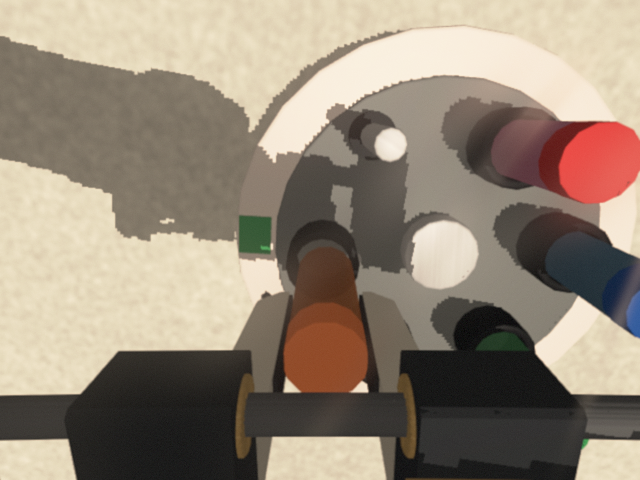

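View pics/s6.png

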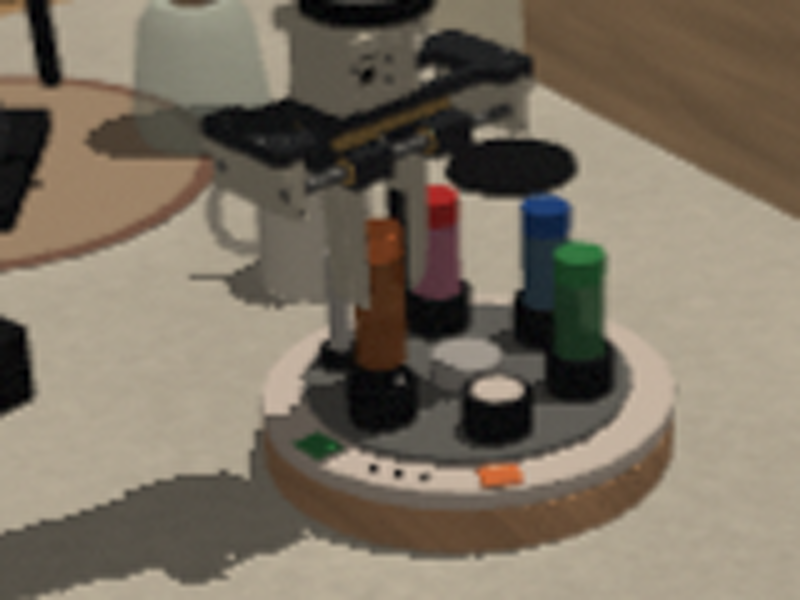

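Call:
carry_out(
  moves=[
    [2.4,[-0.03,-0.15,0],0],
    [2.4,[0,0,0.3],0],
    [2.4,[0,0,0.2],0],
    [2.4,[0,0,0.1],0],
    [2.4,[0,0,0],0],
    [2.4,[0,0,0],0],
  ],
)

```text
time_s: 11.9
ee_pos: [0.5016, 0.1033, 0.123]
orientation: [-3.141, 0.0, 1.737]
force: [0.4, -0.5, -1.0]
grip_width: 0.312
```

Call:
carry_out(
  moves=[
    [2.4,[0,0,0.1],0],
    [2.4,[0,0,0],0],
  ],
)

```text
time_s: 12.07
ee_pos: [0.5016, 0.1033, 0.122]
orientation: [-3.141, 0.0, 1.737]
force: [0.3, 0.0, -0.2]
grip_width: 0.31
```

Call:
carry_out(
  moves=[
    [2.4,[0,0,0.1],0],
    [2.4,[0,0,0],0],
  ],
)

```text
time_s: 12.23
ee_pos: [0.5016, 0.1034, 0.121]
orientation: [-3.141, 0.0, 1.737]
force: [0.9, 0.2, -1.1]
grip_width: 0.313
```

```bash
cat > l.py <<'E'
from m import *
s=env.get_state(); tcp=s["ee_pos"]; print(s["time_s"],tcp,s["orientation"],s["force"],s["torque"])
c=read_camera("wrist"); W=cloud(c); X,Y,Z=W[...,0],W[...,1],W[...,2]
print(cyl(W,tcp,tcp[2]-.045,tcp[2]+.035,c["img"])[:3])
m=(np.hypot(X-.502,Y-.105)<.024)&(Z>.07)&(Z<.0815)
b=c["img"].astype(int); m&=~((b[...,2]>b[...,0]*1.8)&(b[...,2]>50))
P=W[m]; print("ring",m.sum(),ann(P,[.502,.1045],.0184,.0026))
# outer-edge circle fit: cup outer radius 21
from scipy.spatial import ConvexHull
m=(np.abs(np.hypot(X-.571,Y-.117)-.113)<.02)&(Z>.038)&(Z<.0475); P=W[m]; print("housing",ann(P,[.571,.117],.113,.0125))
E
python3 l.py
```

```text
12.2333 [0.50157729 0.10338025 0.12100371] [-3.14132331e+00  1.20426038e-05  1.73692671e+00] [ 0.87682062  0.16592351 -1.05715307] [-0.07956093  0.05871361 -0.02019117]
(4169, array([ 5.010e-01,  1.047e-01, -3.000e-04,  5.900e-03]), np.float64(0.0002726996851073273))
ring 1388 [0.50173601 0.10422837]
housing [0.57106444 0.1174419 ]
```

Call:
carry_out(
  moves=[
    [2.4,[-0.03,0.06,0],0],
    [2.4,[0,0,0.1],0],
    [2.4,[0,0,0],0],
  ],
)

```text
time_s: 12.53
ee_pos: [0.5023, 0.1031, 0.12]
orientation: [-3.141, 0.0, 1.737]
force: [0.7, 1.4, -1.4]
grip_width: 0.311
```

Call:
carry_out(
  moves=[
    [2.4,[0,0,0.1],0],
    [2.4,[0,0,0],0],
  ],
)

```text
time_s: 12.7
ee_pos: [0.5022, 0.1032, 0.119]
orientation: [-3.141, 0.0, 1.737]
force: [-0.0, -0.5, -0.5]
grip_width: 0.309
```

Call:
carry_out(
  moves=[
    [2.4,[0,0,0.1],0],
    [2.4,[0,0,0],0],
  ],
)

```text
time_s: 12.87
ee_pos: [0.5022, 0.1031, 0.118]
orientation: [-3.141, 0.0, 1.737]
force: [0.0, -0.3, -0.4]
grip_width: 0.31
```

Call:
carry_out(
  moves=[
    [2.4,[0,0,0.1],0],
    [2.4,[0,0,0],0],
  ],
)

```text
time_s: 13.03
ee_pos: [0.5022, 0.1031, 0.117]
orientation: [-3.141, 0.0, 1.737]
force: [-1.4, 0.7, -0.1]
grip_width: 0.311
```

Call:
carry_out(
  moves=[
    [2.4,[0,0,0.1],0],
    [2.4,[0,0,0],0],
  ],
)

```text
time_s: 13.2
ee_pos: [0.5022, 0.1032, 0.116]
orientation: [-3.141, 0.0, 1.737]
force: [0.5, -0.5, -0.9]
grip_width: 0.308
```

Call:
carry_out(
  moves=[
    [2.4,[0,0,0.1],0],
    [2.4,[0,0,0],0],
  ],
)

```text
time_s: 13.37
ee_pos: [0.5022, 0.1031, 0.115]
orientation: [-3.141, 0.0, 1.737]
force: [-0.1, -0.7, -0.6]
grip_width: 0.307
```

Call:
carry_out(
  moves=[
    [2.4,[0,0,0.1],0],
    [2.4,[0,0,0.1],0],
    [2.4,[0,0,0.1],0],
    [2.4,[0,0,0],0],
  ],
)

```text
time_s: 13.7
ee_pos: [0.5017, 0.1031, 0.1118]
orientation: [-3.14, -0.0, 1.737]
force: [-1.1, 0.0, -0.1]
grip_width: 0.307
```

Call:
carry_out(
  moves=[
    [2.4,[0,0,0.1],0],
    [2.4,[0,0,0.1],0],
    [2.4,[0,0,0.1],0],
    [2.4,[0,0,0],0],
  ],
)

```text
time_s: 14.03
ee_pos: [0.5017, 0.1031, 0.1088]
orientation: [-3.14, -0.0, 1.737]
force: [-1.9, -0.9, -1.1]
grip_width: 0.31
```

```bash
python3 l.py
```

```text
14.0333 [0.50167637 0.10306711 0.10875263] [-3.14013288e+00 -9.20524646e-06  1.73680839e+00] [-1.93236095 -0.87335089 -1.109389  ] [-0.15008806  0.44990762 -0.02658637]
(4051, array([5.011e-01, 1.044e-01, 5.000e-04, 6.400e-03]), np.float64(0.00029520283204500375))
ring 1481 [0.50167331 0.10452384]
housing [0.57088511 0.11738695]
```

Call:
carry_out(
  moves=[
    [2.4,[0,-0.03,0.1],0],
    [2.4,[0,0,0.1],0],
    [2.4,[0,0,0.1],0],
    [2.4,[0,0,0],0],
  ],
)

```text
time_s: 14.42
ee_pos: [0.5017, 0.1031, 0.1059]
orientation: [-3.141, 0.0, 1.737]
force: [-1.4, -1.0, -0.4]
grip_width: 0.305
```

Call:
carry_out(
  moves=[
    [2.4,[0,0,0.1],0],
    [2.4,[0,0,0.1],0],
    [2.4,[0,0,0],0],
  ],
)

```text
time_s: 14.67
ee_pos: [0.5017, 0.1031, 0.1039]
orientation: [-3.141, 0.0, 1.737]
force: [-1.9, 0.8, -0.8]
grip_width: 0.308
```

Call:
carry_out(
  moves=[
    [2.4,[0,0,0.1],0],
    [2.4,[0,0,0.1],0],
    [2.4,[0,0,0],0],
  ],
)

```text
time_s: 14.92
ee_pos: [0.5018, 0.1031, 0.1019]
orientation: [-3.141, 0.0, 1.737]
force: [-1.9, -1.4, -0.9]
grip_width: 0.306
```

Call:
carry_out(
  moves=[
    [2.4,[0,0,0.1],0],
    [2.4,[0,0,0],0],
  ],
)

```text
time_s: 15.08
ee_pos: [0.5018, 0.1031, 0.1009]
orientation: [-3.141, 0.0, 1.737]
force: [-2.0, 0.9, -0.8]
grip_width: 0.308
```

Call:
carry_out(
  moves=[
    [2.4,[0,0,0.1],0],
    [2.4,[0,0,0],0],
  ],
)

```text
time_s: 15.25
ee_pos: [0.5018, 0.1031, 0.0999]
orientation: [-3.141, 0.0, 1.737]
force: [-2.8, -0.7, -0.8]
grip_width: 0.309
```

Call:
carry_out(
  moves=[
    [2.4,[0,0,0.1],0],
    [2.4,[0,0,0],0],
  ],
)

```text
time_s: 15.42
ee_pos: [0.5019, 0.1031, 0.099]
orientation: [-3.141, 0.0, 1.737]
force: [-1.7, -1.6, -0.8]
grip_width: 0.308
```

Call:
carry_out(
  moves=[
    [2.4,[0,0,0.1],0],
    [2.4,[0,0,0],0],
  ],
)

```text
time_s: 15.58
ee_pos: [0.5021, 0.1031, 0.0982]
orientation: [3.141, -0.0, 1.737]
force: [-2.4, -0.9, 1.7]
grip_width: 0.305
```

Call:
carry_out(
  moves=[
    [2.4,[0,0,0.05],0],
    [2.4,[0,0,0],0],
  ],
)

```text
time_s: 15.75
ee_pos: [0.5021, 0.1031, 0.0979]
orientation: [3.141, -0.0, 1.737]
force: [-1.9, -0.6, 2.9]
grip_width: 0.313
```

```bash
python3 l.py; python3 - <<'E'
from h import *
s=env.get_state(); 
c=read_camera("side"); cv2.imwrite("pics/s7.png",cv2.resize(c["img"][170:260,240:360],(800,600),interpolation=cv2.INTER_CUBIC))
E
```

```text
15.75 [0.50208506 0.10310034 0.09787584] [ 3.14141071e+00 -1.26405985e-04  1.73675647e+00] [-1.92920603 -0.57508585  2.8958499 ] [-0.19222413  0.72323187  0.00767386]
(3715, array([ 0.5015,  0.1044, -0.0009,  0.0076]), np.float64(0.0002922471704307777))
ring 1474 [0.50197668 0.10456616]
housing [0.57095192 0.11744747]
```

View pics/s7.png

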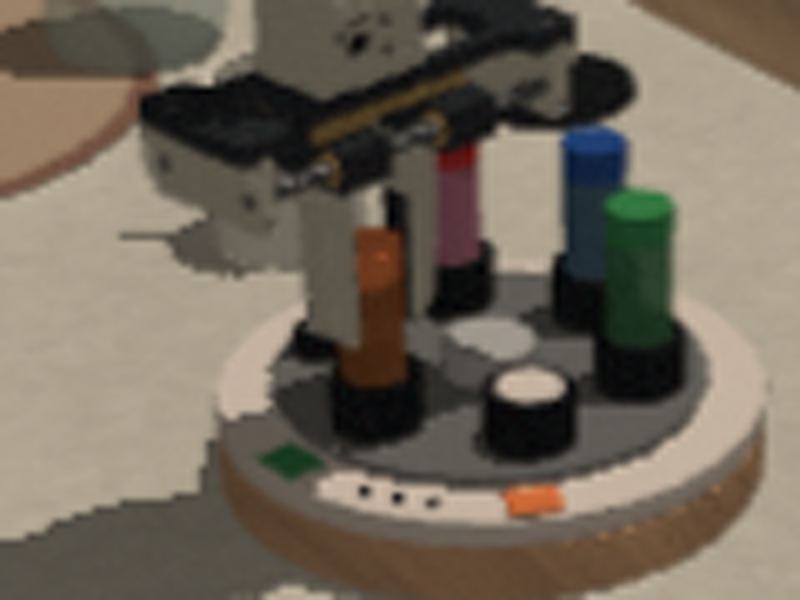

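Call:
carry_out(
  moves=[
    [2.4,[0,0,0.1],0],
    [2.4,[0,0,0],0],
  ],
)

```text
time_s: 16.02
ee_pos: [0.5021, 0.1031, 0.0969]
orientation: [3.141, -0.0, 1.737]
force: [-3.0, -1.2, 4.9]
grip_width: 0.309
```

Call:
carry_out(
  moves=[
    [2.4,[0,0,0.1],0],
    [2.4,[0,0,0],0],
  ],
)

```text
time_s: 16.18
ee_pos: [0.5021, 0.1031, 0.0962]
orientation: [3.141, -0.0, 1.737]
force: [-4.0, -0.3, 8.0]
grip_width: 0.305
```

Call:
carry_out(
  moves=[
    [2.4,[0,0,0.05],0],
    [2.4,[0,0,0],0],
    [2.4,[0,0,0],0],
  ],
)

```text
time_s: 16.43
ee_pos: [0.5022, 0.1031, 0.0959]
orientation: [3.141, -0.0, 1.737]
force: [-3.7, -0.7, 8.6]
grip_width: 0.31
```

Call:
carry_out(
  moves=[
    [2.4,[0,0,-0.1],0],
    [2.4,[0,0,-0.1],0],
    [2.4,[0,0,0],0],
  ],
)

```text
time_s: 16.68
ee_pos: [0.5021, 0.1031, 0.0974]
orientation: [3.141, -0.0, 1.737]
force: [-2.5, -0.7, 4.1]
grip_width: 0.311
```

Call:
carry_out(
  moves=[
    [3.6,[0,0,0],0],
    [4.5,[0,0,0],0],
    [5.5,[0,0,0],0],
    [5.5,[0,0,0],0],
    [5.5,[0,0,0],0],
    [5.5,[0,0,0],0],
  ],
)

```text
time_s: 17.18
ee_pos: [0.5023, 0.1031, 0.0971]
orientation: [3.141, 0.0, 1.737]
force: [0.0, 0.2, 0.1]
grip_width: 0.59
```

```bash
python3 l.py; python3 - <<'E'
from h import *
c=read_camera("wrist"); cv2.imwrite("pics/w8.png",c["img"]); W=cloud(c)
b=c["img"].astype(int); am=(b[...,2]>b[...,0]*1.8)&(b[...,2]>50)
m=am&(np.hypot(W[...,0]-.502,W[...,1]-.104)<.025); z=W[m][:,2]; print("fresh z top",np.percentile(z,[50,90,95,99]))
m=(W[...,2]>.125)&(W[...,2]<.15)&(np.hypot(W[...,0]-.571,W[...,1]-.117)<.1)
n,l,st,ce=cv2.connectedComponentsWithStats(m.astype(np.uint8))
for i in range(1,n):
    if st[i,4]>100: print(st[i],np.nanmedian(W[l==i],0),c["img"][l==i].mean(0))
E
```

```text
17.1833 [0.5023044  0.10311228 0.09706888] [3.14111688e+00 1.98150834e-04 1.73681037e+00] [0.04978341 0.21152124 0.09749722] [-0.04672239  0.10248346 -0.01320018]
(3584, array([0.5013, 0.1044, 0.0061, 0.0086]), np.float64(0.0003160026752994145))
ring 1678 [0.50178288 0.10452503]
housing [0.5712218  0.11767421]
fresh z top [0.13793681 0.13927202 0.1394969  0.1399126 ]
[ 598  125   42   94 2806] [0.57954834 0.18216266 0.13288545] [ 48.81397006  53.53920171 128.94832502]
[ 281  305   89   87 6246] [0.50065235 0.10925858 0.13856631] [ 50.41770733  87.17915466 159.8893692 ]
[ 398  323   64   69 2453] [0.53221373 0.11802799 0.13904991] [68.01100693 78.76314717 86.97635548]
[231 324  23  68 891] [0.4741319  0.10334537 0.13847493] [49.73063973 57.05499439 64.99214366]
```

View pics/w8.png

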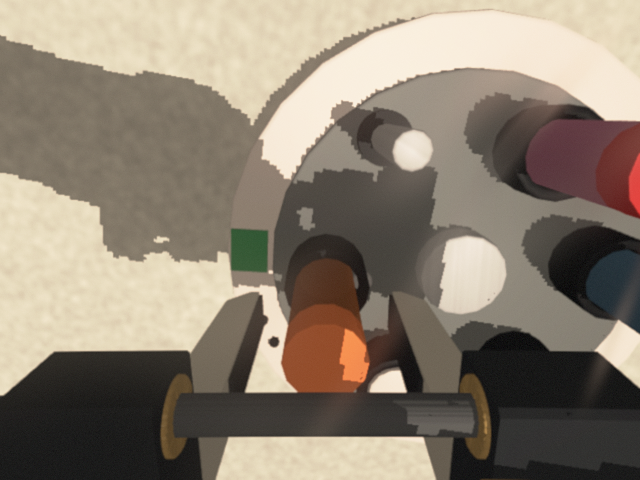

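Call:
carry_out(
  moves=[
    [5.5,[0,0,-1.0],0],
    [5.5,[0,0,-2.5],0],
    [5.5,[0,0,-3.5],0],
    [5.5,[0,0,-3.5],0],
    [5.5,[0,0,-2.0],0],
    [5.5,[0,0,0],0],
    [5.5,[0,0,0],0],
  ],
)

```text
time_s: 17.87
ee_pos: [0.5026, 0.1032, 0.2237]
orientation: [3.138, -0.001, 1.737]
force: [0.0, 1.2, -0.9]
grip_width: 0.592
```

```bash
cat > k.py <<'E'
from m import *
import sys
s=env.get_state(); print(s["time_s"],s["ee_pos"],s["orientation"],s["force"])
c=read_camera("wrist"); cv2.imwrite("pics/%s.png"%sys.argv[1],c["img"]); W=cloud(c); X,Y,Z=W[...,0],W[...,1],W[...,2]
m=(np.abs(np.hypot(X-.571,Y-.117)-.113)<.02)&(Z>.038)&(Z<.0475); P=W[m]; C=ann(P,[.571,.117],.113,.0125); print("housing",C)
m=(Z>.134)&(Z<.145)&(np.hypot(X-C[0],Y-C[1])<.11)
n,l,st,ce=cv2.connectedComponentsWithStats(m.astype(np.uint8))
for i in range(1,n):
    if st[i,4]>150:
        P=W[l==i]; P=P[P[:,2]>np.median(P[:,2])-.002]; p=P.mean(0); d=p[:2]-C; print("cart",st[i,:2],np.round(p,4),np.median(P[:,2]).round(4),"r",np.hypot(*d).round(4),"ang",np.degrees(np.arctan2(d[1],d[0])).round(2),c["img"][l==i].mean(0).round())
m=(Z>.119)&(Z<.131)&(np.hypot(X-C[0],Y-C[1])<.11)
n,l,st,ce=cv2.connectedComponentsWithStats(m.astype(np.uint8))
for i in range(1,n):
    if st[i,4]>100:
        p=W[l==i].mean(0); d=p[:2]-C; print("h?",st[i],np.round(p,4),"r",np.hypot(*d).round(4),"ang",np.degrees(np.arctan2(d[1],d[0])).round(2))
E
python3 k.py w9
```

```text
17.8667 [0.50258466 0.1031825  0.22373492] [ 3.13826546e+00 -5.90732887e-04  1.73689780e+00] [ 0.02541359  1.2198285  -0.9118921 ]
housing [0.57075561 0.11723375]
cart [473 117] [0.5926 0.1852 0.1385] 0.1385 r 0.0714 ang 72.15 [ 92. 103. 219.]
cart [521 216] [0.6385 0.1328 0.1385] 0.1385 r 0.0695 ang 12.96 [148. 111.  96.]
cart [301 224] [0.5013 0.1051 0.1388] 0.1388 r 0.0705 ang -170.12 [ 67.  90. 140.]
cart [460 306] [0.6164 0.0668 0.1384] 0.1385 r 0.068 ang -47.84 [ 85. 148.  77.]
h? [466 118  26  47 266] [0.5806 0.1851 0.1255] r 0.0686 ang 81.73
h? [359 121  23  23 403] [0.5174 0.1788 0.1238] r 0.0815 ang 130.94
h? [511 212  39  43 410] [0.6276 0.1365 0.1254] r 0.06 ang 18.68
h? [303 218  43  17 156] [0.499  0.117  0.1254] r 0.0717 ang -179.83
h? [453 297  43  35 394] [0.6078 0.0738 0.1255] r 0.0571 ang -49.6
```

View pics/w9.png

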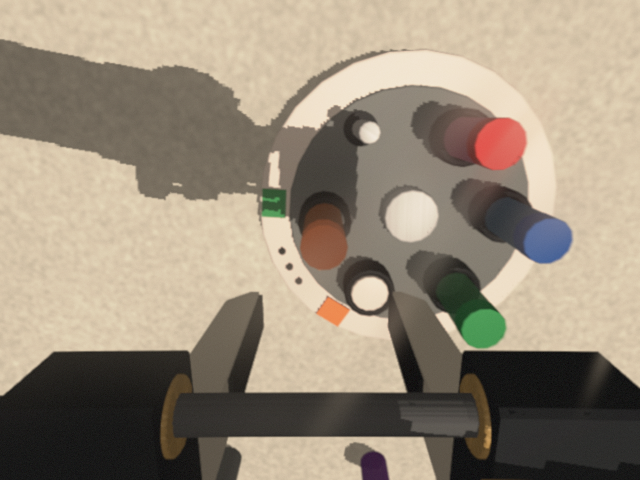

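The fresh cartridge's top reads 0.1388 m, against 0.1384–0.1385 m for the seated ones, so it is home at the green mark. It is at (323,245) and the handle is at (370,132). Next I'll straddle the handle with the jaws along the tangent.

```bash
python3 - <<'E'
from h import *
plan([.519,.1777,.215],np.radians(130.5))
E
```

```text
d_world [ 1.74  7.45 -0.73] dyaw 0.541 tool turn -0.541 dist 7.69
at start yaw tool cm [7.06 2.95 0.73]
at end yaw tool cm [4.53 6.17 0.73]
```

Call:
carry_out(
  moves=[
    [4,[2.36,0.98,0.2],0],
    [4,[2.36,0.98,0.2],0],
    [4,[2.35,0.98,0.3],0],
    [4,[0,0,0],-0.12],
    [4,[0,0,0],-0.12],
    [4,[0,0,0],-0.12],
    [4,[0,0,0],-0.12],
    [4,[0,0,0],-0.06],
    [4,[0,0,0],0],
    [4,[0,0,0],0],
  ],
)

```text
time_s: 18.75
ee_pos: [0.5184, 0.1773, 0.2138]
orientation: [-3.139, -0.001, 2.275]
force: [0.0, 0.5, 0.5]
grip_width: 0.436
```

```bash
python3 k.py w10; python3 - <<'E'
from h import *
plan([.519,.1777,.135],np.radians(130.5))
c=read_camera("wrist"); print(proj([.519,.1777,.125],c))
E
```

```text
18.75 [0.51844954 0.17731564 0.21377136] [-3.13863781e+00 -1.18592635e-03  2.27483843e+00] [0.02618837 0.46790116 0.46188682]
housing [0.57109283 0.117815  ]
cart [407 295] [0.5939 0.19   0.1385] 0.1385 r 0.0757 ang 72.44 [ 63.  70. 199.]
cart [209 297] [0.4947 0.1043 0.1388] 0.1388 r 0.0776 ang -169.98 [ 73. 121. 214.]
cart [309 437] [0.6165 0.0667 0.1385] 0.1385 r 0.0684 ang -48.41 [ 75. 133.  69.]
h? [316 235  22  22 366] [0.5175 0.1791 0.1238] r 0.0814 ang 131.18
h? [399 286  40  15 233] [0.5828 0.1932 0.1251] r 0.0762 ang 81.19
h? [216 288  40  16 214] [0.4937 0.1158 0.1251] r 0.0774 ang -178.53
d_world [ 0.04  0.03 -7.9 ] dyaw 0.003 tool turn -0.003 dist 7.9
at start yaw tool cm [-0.    0.05  7.9 ]
at end yaw tool cm [-0.    0.05  7.9 ]
[326.56808621 249.21051808]
```

View pics/w10.png

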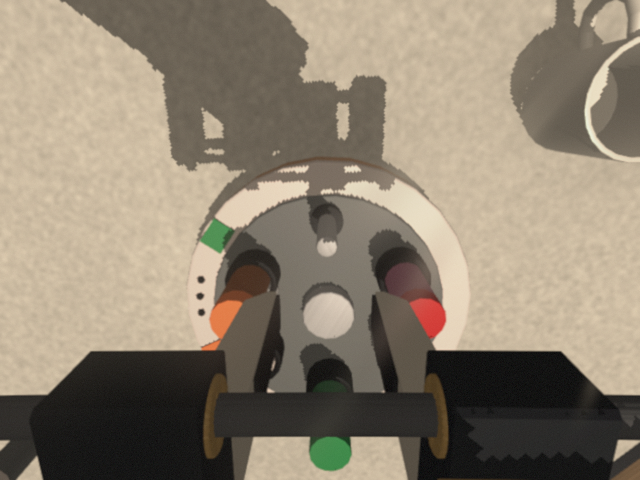

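Call:
carry_out(
  moves=[
    [4,[0,0,3.0],0],
    [4,[0,0,3.0],0],
    [4,[0,0,2.0],0],
    [4,[0,0,2.0],0],
    [4,[0,0,1.5],0],
    [4,[0,0,0.7],0],
    [4,[0,0,0],0],
    [4,[0,0,0],0],
  ],
)

```text
time_s: 19.52
ee_pos: [0.5195, 0.1777, 0.0932]
orientation: [-3.141, 0.0, 2.276]
force: [-0.2, 0.6, 0.4]
grip_width: 0.432
```

Call:
carry_out(
  moves=[
    [3,[0,0,0],0],
    [2.6,[0,0,0],0],
    [2.6,[0,0,0],0],
    [2.6,[0,0,0],0],
  ],
)

```text
time_s: 19.85
ee_pos: [0.5197, 0.1778, 0.0939]
orientation: [3.14, 0.0, 2.277]
force: [-1.0, -0.1, 0.6]
grip_width: 0.286
```

```bash
python3 - <<'E'
from h import *
c=read_camera("wrist"); cv2.imwrite("pics/w11.png",c["img"])
s=env.get_state(); d=s["ee_pos"][:2]-np.array([.571,.1168]); print(np.hypot(*d),np.degrees(np.arctan2(d[1],d[0])))
E
```

```text
0.07981036989495358 130.11117251335395
```

View pics/w11.png

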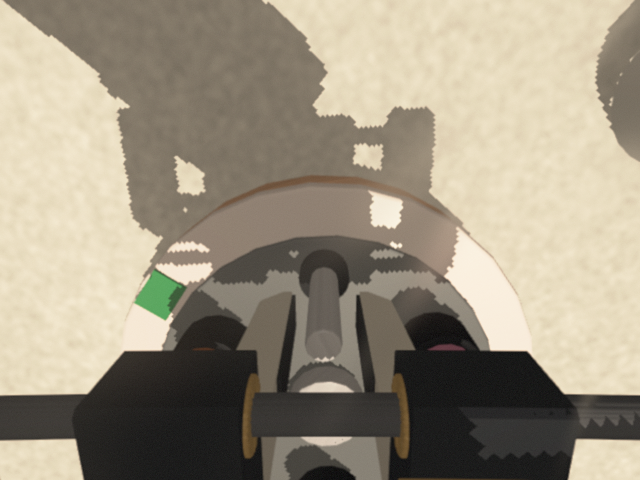

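Call:
carry_out(
  moves=[
    [2.6,[-0.014,-0.48,0],-0.06],
    [2.6,[-0.014,-0.48,0],-0.06],
    [2.6,[-0.014,-0.48,0],-0.06],
    [2.6,[-0.014,-0.48,0],-0.06],
    [2.6,[-0.014,-0.48,0],-0.06],
    [2.6,[-0.014,-0.48,0],-0.06],
  ],
)

```text
time_s: 20.4
ee_pos: [0.506, 0.1612, 0.094]
orientation: [3.129, 0.006, 2.643]
force: [8.1, 8.2, -8.0]
grip_width: 0.284
```

```bash
cat > a.py <<'E'
from h import *
import sys
c=read_camera("wrist"); cv2.imwrite("pics/%s.png"%sys.argv[1],c["img"])
s=env.get_state(); d=s["ee_pos"][:2]-np.array([.571,.1168]); print(s["time_s"],s["ee_pos"],"yaw",np.degrees(s["orientation"][2]),s["force"],"r",np.hypot(*d),np.degrees(np.arctan2(d[1],d[0])))
E
python3 a.py w12
```

```text
20.45 [0.50461605 0.15962043 0.09393755] yaw 151.48804791977255 [ 3.36880877  5.32421461 -2.40496917] r 0.07899632124778445 147.17628633359848
```

View pics/w12.png

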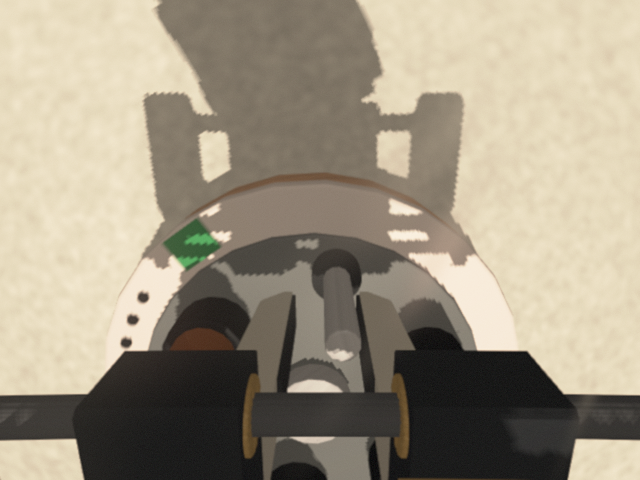

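Call:
carry_out(
  moves=[
    [2.6,[-0.014,-0.48,0],-0.06],
    [2.6,[-0.014,-0.48,0],-0.06],
    [2.6,[-0.014,-0.48,0],-0.06],
    [2.6,[-0.014,-0.48,0],-0.06],
    [2.6,[0,0,0],0],
  ],
)

```text
time_s: 20.87
ee_pos: [0.4948, 0.1392, 0.0937]
orientation: [3.139, 0.001, 2.88]
force: [0.9, -0.3, 0.8]
grip_width: 0.279
```

```bash
python3 a.py w13
```

```text
20.9167 [0.49431152 0.13824782 0.09355115] yaw 164.8255690088037 [-0.2006178   1.17517943  0.28164194] r 0.07963122306731416 164.37503976606789
```

View pics/w13.png

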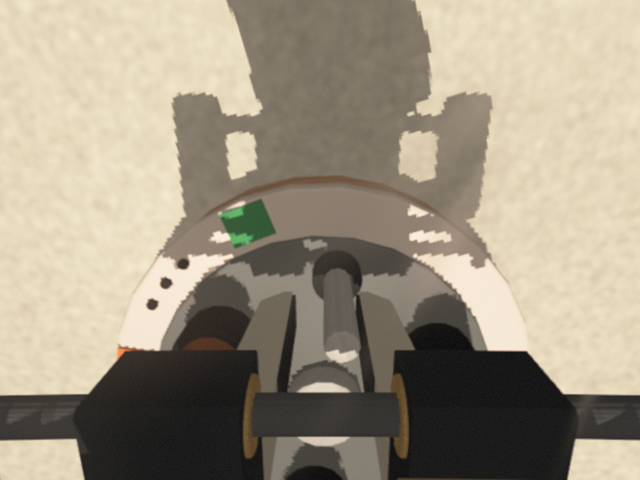

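Call:
carry_out(
  moves=[
    [2.6,[-0.014,-0.48,0],-0.06],
    [2.6,[-0.014,-0.48,0],-0.06],
    [2.6,[-0.014,-0.48,0],-0.06],
    [2.6,[-0.014,-0.48,0],-0.06],
    [2.6,[-0.014,-0.48,0],-0.06],
    [2.6,[-0.014,-0.48,0],-0.06],
    [2.6,[0,0,0],0],
    [2.6,[0,0,0],0],
  ],
)

```text
time_s: 21.58
ee_pos: [0.4913, 0.1083, 0.0931]
orientation: [-3.141, -0.001, -3.05]
force: [-0.4, 0.1, -1.0]
grip_width: 0.281
```

```bash
python3 a.py w14
```

```text
21.6333 [0.49125544 0.10861529 0.09311237] yaw -174.6874420354175 [-0.05553517  0.03150958 -0.28148586] r 0.08016348971403166 -174.139873310057
```

View pics/w14.png

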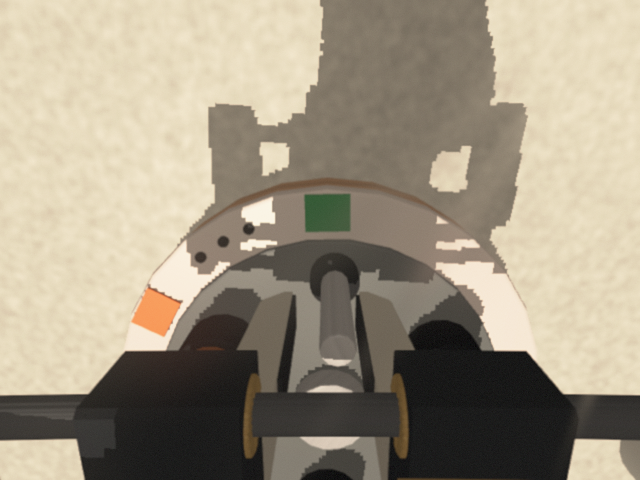

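Call:
carry_out(
  moves=[
    [2.6,[-0.01,-0.4,0],-0.05],
    [2.6,[0,0,0],0],
    [2.6,[0,0,0],0],
    [3.4,[0,0,0],0],
    [4.0,[0,0,0],0],
    [4.0,[0,0,0],0],
    [4.0,[0,0,0],0],
  ],
)

```text
time_s: 22.22
ee_pos: [0.492, 0.1051, 0.0932]
orientation: [-3.141, -0.0, -2.997]
force: [-0.3, -0.3, -0.3]
grip_width: 0.427
```

```bash
python3 a.py w15
```

```text
22.2667 [0.49201795 0.10509978 0.09314366] yaw -171.69920171277545 [-0.12167943  0.4356997   0.12752508] r 0.07984396791961414 -171.57361676387055
```

View pics/w15.png

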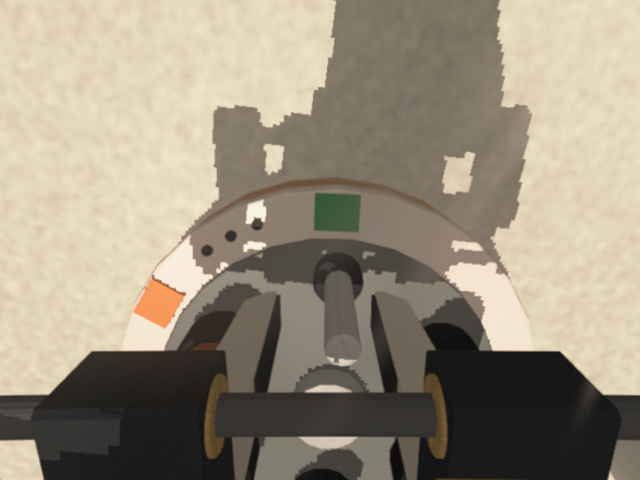

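Pin base at (338,275), in line with the green mark at (338,213). Now I'll rise clear and check.

Call:
carry_out(
  moves=[
    [4,[0,0,-1.0],0],
    [4,[0,0,-2.0],0],
    [4,[0,0,-3.0],0],
    [4,[0,0,-3.0],0],
    [4,[0,0,-3.0],0],
    [4,[0,0,-3.0],0],
    [4,[0,0,-1.0],0],
    [4,[0,0,0],0],
    [4,[0,0,0],0],
  ],
)

```text
time_s: 23.02
ee_pos: [0.4919, 0.1051, 0.2538]
orientation: [3.142, 0.001, -2.997]
force: [0.3, -0.2, -0.9]
grip_width: 0.431
```

```bash
python3 k.py w16; python3 - <<'E'
from h import *
for n in ["side","top"]:
    c=read_camera(n); 
    if n=="side": cv2.imwrite("pics/s16.png",cv2.resize(c["img"][150:330,220:460],(800,600),interpolation=cv2.INTER_CUBIC))
    for q in ["orange_mark","green_mark","fresh_mid","spent_a_mid","mug","lotion","clock","mouse","jar"]:
        for d in spot_point(q,c)[:4]: print(n,q,round(d["score"],2),np.round(d["at"],3))
E
```

```text
23.0167 [0.49188172 0.10513704 0.25379265] [ 3.14157372e+00  1.18756966e-03 -2.99653472e+00] [ 0.2777001  -0.2459611  -0.85557024]
housing [0.57135162 0.11869058]
cart [227 269] [0.5375 0.0536 0.1387] 0.1387 r 0.0734 ang -117.49 [ 75. 126. 211.]
cart [392 279] [0.5271 0.1778 0.1385] 0.1385 r 0.0738 ang 126.78 [ 70.  78. 182.]
h? [325 221  19  20 280] [0.4903 0.1118 0.1237] r 0.0814 ang -175.12
h? [233 262  38  26 212] [0.5287 0.0577 0.1253] r 0.0744 ang -125.01
h? [389 273  37  22 214] [0.5203 0.1694 0.1253] r 0.0719 ang 135.17
h? [308 384  29   8 161] [0.6266 0.1227 0.1233] r 0.0554 ang 4.19
side orange_mark 0.82 [0.54  0.058 0.054]
side green_mark 0.63 [0.503 0.114 0.056]
side fresh_mid 0.83 [ 0.596 -0.278  0.04 ]
side fresh_mid 0.72 [0.54  0.052 0.097]
side fresh_mid 0.62 [ 0.608 -0.186  0.044]
side spent_a_mid 0.91 [ 0.443 -0.208  0.043]
side mug 0.82 [ 0.617  0.383 -0.005]
side mug 0.64 [ 0.646 -0.413  0.002]
side lotion 0.56 [ 0.645 -0.412  0.001]
side clock 0.88 [ 0.347  0.383 -0.   ]
side mouse 0.88 [ 0.312 -0.383  0.004]
side mouse 0.54 [ 0.443 -0.206  0.041]
side jar 0.89 [ 0.723 -0.262  0.002]
top orange_mark 0.78 [0.546 0.053 0.056]
top orange_mark 0.54 [ 0.311 -0.379  0.003]
top fresh_mid 0.75 [ 0.596 -0.281  0.04 ]
top fresh_mid 0.65 [ 0.606 -0.184  0.042]
top fresh_mid 0.46 [0.542 0.054 0.094]
top spent_a_mid 0.7 [ 0.445 -0.208  0.041]
top mug 0.83 [ 0.618  0.378 -0.   ]
top lotion 0.8 [ 0.65  -0.413  0.001]
top clock 0.55 [ 0.347  0.385 -0.001]
top mouse 0.83 [ 0.312 -0.381  0.003]
top jar 0.66 [ 0.728 -0.268 -0.002]
```

View pics/w16.png

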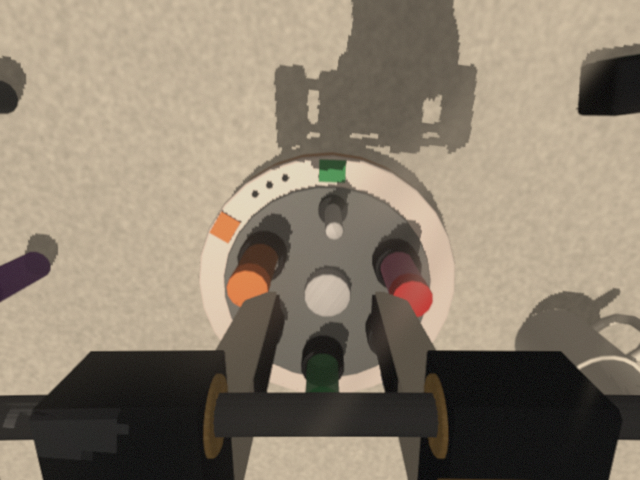

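View pics/s16.png

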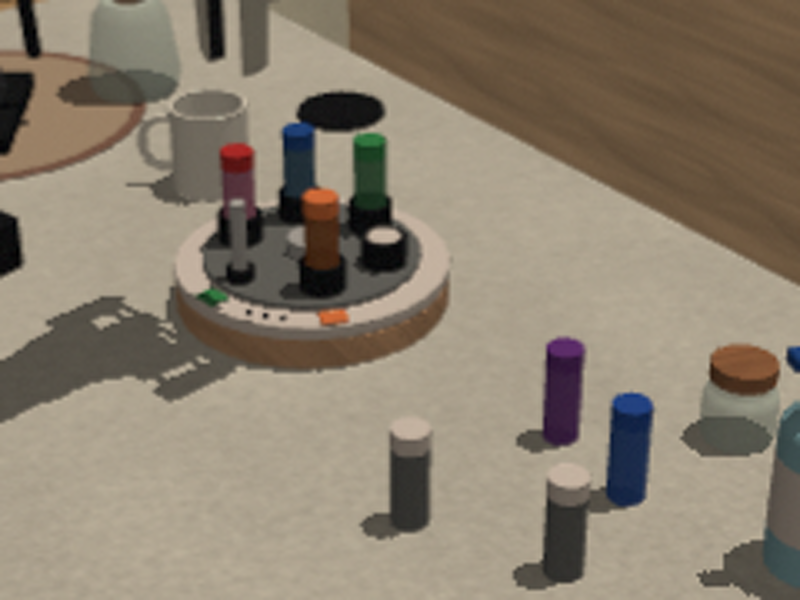

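```bash
python3 -c "
from station import env
print(env.close_job()); print(env.get_state()['time_s'])"
```

```text
the job is handed in; nothing more can be done
None
the job is handed in; nothing more can be done
```

I pressed the amber cartridge with the orange cap home in the pocket at the green mark. I then turned the wheel one click counter-clockwise by its handle, let go, rose clear and handed the job in at about 23 s.

**Seating:** The press peaked at about 9 N on the wrist, and I felt no separate click from the nub. The force only began to rise at floor depth and followed the cushion. Afterwards the cartridge's top read 138.8 mm, against 138.4–138.5 mm for the cartridges already seated.

**After the turn:**
- The top of the fresh cartridge still read 138.7 mm.
- The handle stood at -175.1°, against about -174.6° for the green mark.
- The side and top cameras put the cartridge at (0.540, 0.052) and (0.542, 0.054), and the orange mark at (0.540, 0.058) and (0.546, 0.053). They differ by about 4–6 mm, inside the 12 mm limit.
- The wrist camera gave a cartridge angle about 3° short of the orange mark, but a finger partly hid the cartridge in that view.

**Bystanders:** The mug, lotion, clock, mouse, jar and the spent cartridge that was detected again all read within a few millimetres of where they started. The second spent cartridge I checked only by eye in the last side picture, where it still stood in place.

No check failed outright. The hand-in call reported no verdict.

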